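# Load the shaker: each culture flask into the clamp of its size

### The arm

A 6-joint arm with a two-finger parallel gripper is mounted at the origin on the work surface. World frame = base frame: x ahead of the robot, y to its left, z up, the work surface at z = 0. Lengths are in mm, angles in rad, forces in N, time in s.
With the tool pointing down it reaches from about 300 to 1000 mm from the base axis. Payload 5.1 kg.
Tool frame: the origin (TCP) lies at the very end of the fingers, on their centre line; the grasp point (between the pads) lies r.hold_point_z behind it (r.hold_point_z is the distance from the TCP to the grasp point, in mm); z points along the fingers, y is the line along which they close (so a half turn about z gives the same grasp; the last joint's range is limited). The gripper opens to 95 mm and grips with 3 to 60 N. Pads are 20 mm wide; open, the fingers measure 119 mm over their backs; the gripper's body (75 mm by 180 mm) begins 59 mm behind the grasp point.
Start: joints at [-1.277, 0.124, 1.65, -0, 1.367, -0.083], TCP at [239.133, -604.401, 214.656] pointing down, gripper open.
Joint ranges: [-2.61, 2.61], [-1.02, 2.33], [0.03, 2.71], [-1.35, 4.49], [0.32, 2.68], [-2.91, 2.91]. Speed limits (rad/s): [2.57, 2.57, 3.14, 3.14, 3.14, 3.14].

### API

Orientations are given as a unit quaternion [x, y, z, w].
In Python, from bench import r gives the robot as it stands. Calls block until the motion is done:
- r.reach(position, orientation): joint-space move of the TCP to a pose.
- r.movel(position, attitude=None, feed=150, threshold=None): straight line of the TCP; attitude=None keeps the orientation; feed is the mean speed in mm/s. With threshold (N) it stops when the force on the tool has changed by that much, and returns True; else False.
- r.move_joints(angles): joint-space move.
- r.ungrasp() and r.close_gripper(f_grip=None): open the fingers fully, or close them until they stop; f_grip is the grip in N (None keeps the last).
- r.hold(seconds).
- r.ik(position, orientation): joint angles nearest the present ones, or None.
- r.get_state(): the state.
- r.grab_frame(name): name is "side" or "top" or "wrist"; returns a dict with "image" (384x512x3 uint8, red, green, blue), "z_map" (384x512 float32, mm along the optical axis (not along the pixel's ray), 0 where there is no reading), "K" (3x3 intrinsics, pixels), "world_from_camera" (4x4, takes a point from camera to world coordinates). Camera axes: x right, y up, looking along -z (the intrinsics and any distortion apply to the point x, -y, -z); pixel columns grow to the right and rows downward; lengths in mm; the calibration is good to about 2 mm. A picture is of the moment at which its call begins.
A pose or a line that the arm cannot do raises r.Unreachable and nothing moves.
- r.job_done(): hands the job in; it is judged then, once.
The state is a dict: "time": time; "joint_pos": joint angles; "joint_vel": joint speeds; "tau": joint torques, N m; "ee_pos": TCP position; "ee_rot": TCP orientation; "ft_force": force on the tool from outside, world axes, zero at the start; "ft_torque": the same for the moment, N m; "gripper_width": finger opening in mm; "gripper_force": force on a finger pad.
Only numpy, scipy, OpenCV 4.12 (cv2) and the standard library are available. Lean on these libraries where they do the work, as an engineer would, in place of code of your own. Each camera call takes 0.05 s, during which the arm holds its last target. There are 200 camera calls.

### The job

Load the orbital shaker for the next run: take the four empty Erlenmeyer flasks from the steel tray and stand each one in the clamp made for its size, fully down on the clamp's floor and upright. Set every flask down inside its clamp before letting go, without dropping it in or knocking any flask over, and leave the other culture vessels on the bench where they are.

Things in the scene. Friction and masses are not known exactly. Their poses are not given: they have to be found in the camera images.
- flask50_mid (a point): the smallest of four milky-white conical flasks, white screw cap, empty, about 40 g. Point: on its axis, half-way up; z up. 88 mm high with cap, base 51 mm diameter, cap 30 mm diameter, 24 mm high, its middle 32.0 mm above this point: grip it there from above. Stands on a steel tray (290 x 290 mm, floor 3 mm, rim 17 mm above the bench), about 128 mm from its neighbours
- flask125_mid (a point): the second smallest of four milky-white conical flasks, white screw cap, empty, about 60 g. Point: on its axis, half-way up; z up. 115 mm high with cap, base 67 mm diameter, cap 34 mm diameter, 24 mm high, its middle 45.5 mm above this point: grip it there from above. Stands on a steel tray (290 x 290 mm, floor 3 mm, rim 17 mm above the bench), about 128 mm from its neighbours
- flask250_mid (a point): the second largest of four milky-white conical flasks, white screw cap, empty, about 90 g. Point: on its axis, half-way up; z up. 140 mm high with cap, base 82 mm diameter, cap 38 mm diameter, 24 mm high, its middle 58.0 mm above this point: grip it there from above. Stands on a steel tray (290 x 290 mm, floor 3 mm, rim 17 mm above the bench), about 128 mm from its neighbours
- flask500_mid (a point): the largest of four milky-white conical flasks, white screw cap, empty, about 140 g. Point: on its axis, half-way up; z up. 175 mm high with cap, base 100 mm diameter, cap 43 mm diameter, 24 mm high, its middle 75.5 mm above this point: grip it there from above. Stands on a steel tray (290 x 290 mm, floor 3 mm, rim 17 mm above the bench), about 128 mm from its neighbours
- clamp50_seat (a point): the smallest of four fixed steel clamps, for the smallest flask: round floor, four legs with tips flared outwards. Point: centre of its floor, z up. Between the legs 56 mm across at the bottom, 75 mm at the tips, 42 mm above the floor. Screwed to the shaker's platform (290 x 290 mm, 90 mm above the bench, 3 mm under this point), at a corner of a 140 mm square of clamps. Smaller flasks also go in, but wrongly
- clamp125_seat (a point): the second smallest of four fixed steel clamps, for the second smallest flask: round floor, four legs with tips flared outwards. Point: centre of its floor, z up. Between the legs 72 mm across at the bottom, 91 mm at the tips, 42 mm above the floor. Screwed to the shaker's platform (290 x 290 mm, 90 mm above the bench, 3 mm under this point), at a corner of a 140 mm square of clamps. Smaller flasks also go in, but wrongly
- clamp250_seat (a point): the second largest of four fixed steel clamps, for the second largest flask: round floor, four legs with tips flared outwards. Point: centre of its floor, z up. Between the legs 87 mm across at the bottom, 106 mm at the tips, 42 mm above the floor. Screwed to the shaker's platform (290 x 290 mm, 90 mm above the bench, 3 mm under this point), at a corner of a 140 mm square of clamps. Smaller flasks also go in, but wrongly
- clamp500_seat (a point): the largest of four fixed steel clamps, for the largest flask: round floor, four legs with tips flared outwards. Point: centre of its floor, z up. Between the legs 105 mm across at the bottom, 124 mm at the tips, 42 mm above the floor. Screwed to the shaker's platform (290 x 290 mm, 90 mm above the bench, 3 mm under this point), at a corner of a 140 mm square of clamps. Smaller flasks also go in, but wrongly
- t75_mid (a point): bystander: a clear flat culture flask, 110 x 84 x 36 mm, lying beyond the work, with a yellow screw cap on its short neck; this point is the centre of its body, 18 mm above the bench. Leave it where it is
- petri_mid (a point): bystander: a clear round Petri dish with lid, 94 mm diameter, 17 mm high, lying beyond the work; this point is its centre. Leave it where it is

How it is judged:
By the outcome, as a careful person would: the job done as asked, in the order asked, and still so for the second after the job is handed in, with the robot touching nothing.
It also fails if it takes over 128 s, if anything falls off the work surface, if the arm or the gripper's body presses on something with over 40 N, if the wrist force passes 120 N, or if a joint passes its speed limit or range.

## Working session

There is one attempt and no reset: what is moved stays moved. The work goes in short steps, each a Python script; the robot and the scene stay as the last script left them, time stands still between calls to the robot, and variables do not carry over. Pictures are saved under pics/ and viewed, at most 14 in all, crops included, and the job is handed in when it is done.

```bash
ls; mkdir -p pics; python3 - <<'E'
from bench import r
import cv2,numpy as np
for n in("top","side"):
    f=r.grab_frame(n); cv2.imwrite(f"pics/{n}0.png",f["image"][:,:,::-1]); np.savez(f"{n}0.npz",**f)
    print(n,f["K"].tolist(),f["world_from_camera"].round(3).tolist(),[k for k in f])
s=r.get_state();print(r.hold_point_z,s["time"],s["ee_rot"],s["ft_force"])
E
```

```text
pics
top [[456.6830977876242, 0.0, 255.71984205229376], [0.0, 456.6830977876242, 190.93343263673978], [0.0, 0.0, 1.0]] [[-0.027, 0.996, -0.082, 532.703], [-1.0, -0.027, 0.001, 8.227], [-0.001, 0.082, 0.997, 1112.455], [0.0, 0.0, 0.0, 1.0]] ['image', 'z_map', 'K', 'world_from_camera']
side [[356.2246697966544, 0.0, 254.83709444852764], [0.0, 356.2246697966544, 193.5276001559769], [0.0, 0.0, 1.0]] [[0.997, 0.048, -0.068, 563.061], [-0.08, 0.75, -0.656, -571.116], [0.02, 0.659, 0.752, 739.19], [0.0, 0.0, 0.0, 1.0]] ['image', 'z_map', 'K', 'world_from_camera']
18.8 0.1 [ 9.82303786e-01  1.87292263e-01 -1.03726526e-04 -9.32802728e-04] [-0.82953152 -0.44409864  0.02075611]
```

View pics/top0.png

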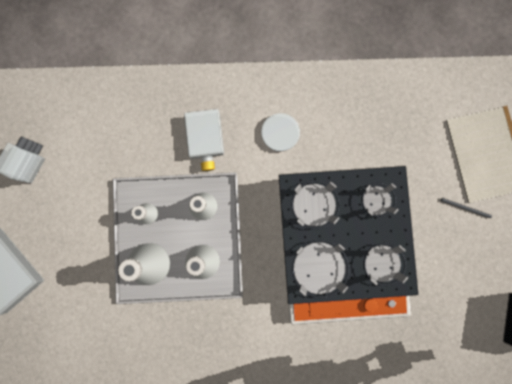

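View pics/side0.png

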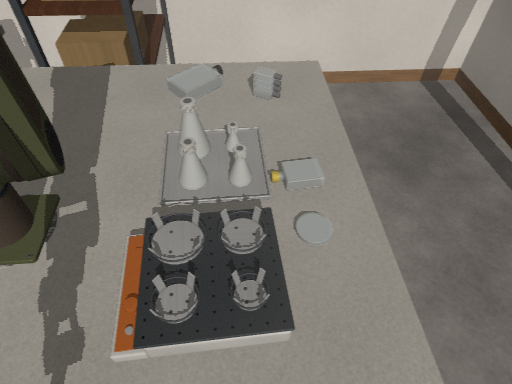

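The top view shows the tray at left, with flask caps at about (130,269) for the largest, (196,266), (197,204) and (138,212) for the smallest. The clamps are at right: (319,268) for the largest, (314,204), (383,264) and (377,200) for the smallest. The side view agrees. Next I'll measure these by depth.

```bash
cat > h.py <<'E'
import numpy as np,cv2
def cloud(f):
    K=f["K"];z=f["z_map"].astype(float);v,u=np.mgrid[:z.shape[0],:z.shape[1]]
    P=np.stack([(u-K[0,2])/K[0,0]*z,-(v-K[1,2])/K[1,1]*z,-z,np.ones_like(z)],-1)@f["world_from_camera"].T
    P=P[...,:3];P[z==0]=np.nan
    return P
def ray(f,u,v,z):
    K=f["K"];T=f["world_from_camera"];d=T[:3,:3]@[(u-K[0,2])/K[0,0],-(v-K[1,2])/K[1,1],-1]
    return T[:3,3]+d*(z-T[2,3])/d[2]
E
python3 - <<'E'
from h import *
for n in("top","side"):
    f=dict(np.load(n+"0.npz"));P=cloud(f);Q=P.reshape(-1,3)
    t=dict(np.load("top0.npz"))
    print(n)
    for name,u,v,h in(("f500",130,269,178),("f250",196,266,143),("f125",197,204,118),("f50",138,212,91)):
        c=ray(t,u,v,h);m=(np.hypot(*(Q[:,:2]-c[:2]).T)<40)
        S=Q[m];top=np.nanpercentile(S[:,2],99.5);S=S[S[:,2]>h-8]
        (x,y),rad=cv2.minEnclosingCircle(S[:,:2].astype(np.float32))
        print(name,c.round(1),"top",top.round(1),len(S),np.round([x,y,rad],1),np.mean(S,0).round(1))
    for name,u,v,rr in(("c500",319,268,52),("c250",314,204,43),("c125",383,264,36),("c50",377,200,28)):
        c=ray(t,u,v,93);d=np.hypot(*(Q[:,:2]-c[:2]).T);S=Q[d<rr-5]
        L=Q[(d<75)&(Q[:,2]>110)]
        (x,y),rad=cv2.minEnclosingCircle(L[:,:2].astype(np.float32))
        print(name,c.round(1),"z",np.nanmedian(S[:,2]).round(1),"legs",len(L),np.round([x,y,rad],1),np.nanmax(L[:,2]).round(1))
t=dict(np.load("top0.npz"))
im=t["image"][:,:,::-1]
cv2.imwrite("pics/crop_cl.png",cv2.resize(im[160:310,272:422],None,fx=4,fy=4,interpolation=cv2.INTER_CUBIC))
cv2.imwrite("pics/crop_tr.png",cv2.resize(im[165:305,105:245],None,fx=4,fy=4,interpolation=cv2.INTER_CUBIC))
E
```

```text
top
f500 [458.1 266.1 178. ] top 181.7 373 [457.2 268.8  22.4] [457.6 267.9 178.4]
f250 [457.8 137.  143. ] top 147.4 271 [459.4 139.7  19.6] [459.4 139.5 143.4]
f125 [589.6 136.  118. ] top 122.2 197 [591.5 136.   17.8] [591.2 135.3 118.8]
f50 [576.8 271.7  91. ] top 95.1 155 [577.9 272.4  16. ] [577.4 271.2  91.1]
c500 [ 442.3 -127.9   93. ] z 93.7 legs 417 [ 443.9 -127.6   65.3] 141.3
c250 [ 584.  -122.1   93. ] z 93.8 legs 347 [ 583.9 -121.4   56.3] 140.7
c125 [ 447.2 -269.6   93. ] z 93.9 legs 358 [ 449.8 -266.7   48.8] 139.5
c50 [ 589.1 -263.2   93. ] z 93.9 legs 264 [ 589.6 -261.    41. ] 141.2
side
f500 [458.1 266.1 178. ] top 178.5 144 [456.9 265.   22.8] [456.5 261.8 175.6]
f250 [457.8 137.  143. ] top 143.9 143 [459.  136.1  19.7] [459.1 133.2 141.1]
f125 [589.6 136.  118. ] top 118.6 111 [590.4 131.4  17.4] [590.6 130.  116.1]
f50 [576.8 271.7  91. ] top 91.1 68 [578.2 268.4  16.9] [576.6 266.5  88.7]
c500 [ 442.3 -127.9   93. ] z 92.3 legs 433 [ 443.8 -131.    65.3] 137.3
c250 [ 584.  -122.1   93. ] z 92.4 legs 379 [ 582.9 -124.5   56.5] 138.4
c125 [ 447.2 -269.6   93. ] z 92.7 legs 490 [ 448.8 -270.9   49.5] 137.4
c50 [ 589.1 -263.2   93. ] z 92.7 legs 357 [ 589.  -264.1   41. ] 138.0
```

View pics/crop_cl.png

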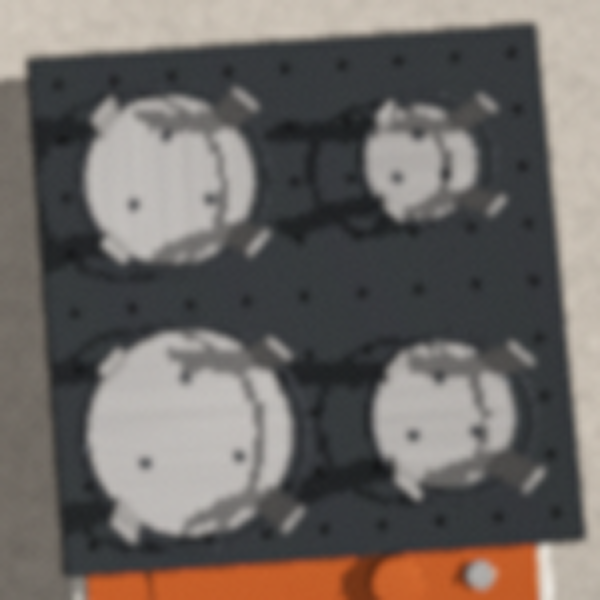

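View pics/crop_tr.png

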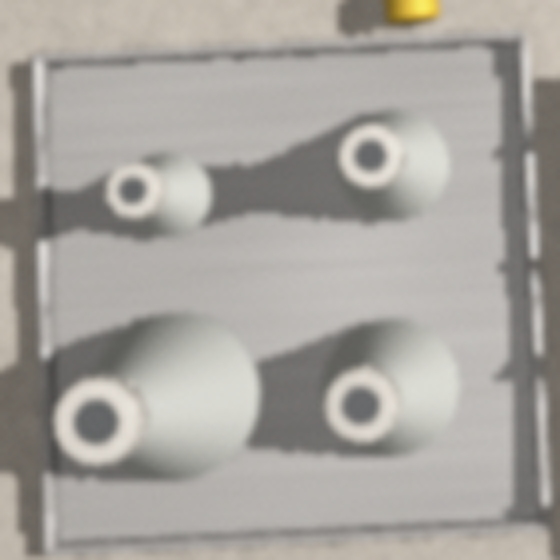

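```bash
cat >> h.py <<'E'
Q90=[2**-.5,2**-.5,0,0]
FL={"500":([457,266],175,43),"250":([459,138],140,38),"125":([591,134],115,34),"50":([577.5,270],88,30)}
CL={"500":([444,-129],62),"250":([583.5,-123],53),"125":([449,-269],45.5),"50":([589,-262.5],37.5)}
def plane(f,m,z):
    return np.array([ray(f,u,v,z)[:2] for v,u in zip(*np.nonzero(m))])
def caps(f,tol=7,names=FL):
    P=cloud(f)
    for k in names:
        c,h,d=FL[k]
        m=(np.hypot(P[...,0]-c[0],P[...,1]-c[1])<d/2+8)&(P[...,2]>h+3-tol)
        if m.sum()<20: continue
        (x,y),R=cv2.minEnclosingCircle(plane(f,m,h+3).astype(np.float32))
        print("cap",k,round(x,1),round(y,1),"R",round(R,1),"of",d/2,"z",np.nanmedian(P[m][:,2]).round(1))
def clamps(f,names=CL):
    P=cloud(f)
    for k in names:
        c,rt=CL[k];d=np.hypot(P[...,0]-c[0],P[...,1]-c[1])
        m=(d<rt+12)&(P[...,2]>127)
        if m.sum()<20: continue
        q=plane(f,m,134)
        (x,y),R=cv2.minEnclosingCircle(q.astype(np.float32))
        fl=(d<rt-15)&(abs(P[...,2]-93)<6)
        print("clamp",k,round(x,1),round(y,1),"R",round(R,1),"of",rt,"floor z",np.nanmedian(P[fl][:,2]).round(1))
E
python3 - <<'E'
from bench import r
from h import *
for n in("top","side"):
    f=dict(np.load(n+"0.npz"));print(n);caps(f);clamps(f)
for i,(p,q) in enumerate((([516,-195,420],Q90),([520,203,420],Q90),([520,203,420],[1,0,0,0]))):
    r.reach(p,q);r.hold(.3);f=r.grab_frame("wrist");np.savez(f"w{i}.npz",**f);cv2.imwrite(f"pics/w{i}.png",f["image"][:,:,::-1])
    print(i,f["world_from_camera"].round(2).tolist(),f["K"][0,0]);caps(f);clamps(f)
print(r.get_state()["time"],r.get_state()["joint_pos"])
E
```

```text
top
cap 500 457.6 268.1 R 22.5 of 21.5 z 178.5
cap 250 459.5 139.5 R 19.8 of 19.0 z 143.5
cap 125 591.2 135.4 R 17.8 of 17.0 z 119.3
cap 50 577.4 271.2 R 16.2 of 15.0 z 91.3
clamp 500 443.7 -127.8 R 65.4 of 62 floor z 93.7
clamp 250 583.9 -121.5 R 56.5 of 53 floor z 93.8
clamp 125 449.6 -267.7 R 48.9 of 45.5 floor z 93.9
clamp 50 589.7 -261.5 R 40.9 of 37.5 floor z 94.0
side
cap 500 457.2 259.3 R 23.8 of 21.5 z 176.1
cap 250 458.8 131.8 R 21.4 of 19.0 z 141.6
cap 125 590.1 127.6 R 19.9 of 17.0 z 116.5
cap 50 577.7 265.0 R 17.0 of 15.0 z 89.2
clamp 500 443.3 -130.8 R 65.6 of 62 floor z 92.3
clamp 250 582.9 -124.7 R 56.7 of 53 floor z 92.4
clamp 125 449.7 -270.3 R 49.4 of 45.5 floor z 92.7
clamp 50 589.0 -263.9 R 41.0 of 37.5 floor z 92.6
0 [[1.0, 0.0, 0.0, 515.36], [-0.0, 0.96, 0.28, -116.7], [-0.0, -0.28, 0.96, 589.57], [0.0, 0.0, 0.0, 1.0]] 267.362061608504
clamp 500 206.8 -393.2 R 419.7 of 62 floor z 93.0
clamp 250 817.1 -396.6 R 416.1 of 53 floor z 93.1
clamp 125 448.7 -268.9 R 49.2 of 45.5 floor z 93.1
clamp 50 674.4 -463.2 R 257.2 of 37.5 floor z 93.1
1 [[1.0, 0.0, 0.0, 519.68],
[... 213 characters left out ...]
17.0 z 118.1
cap 50 575.8 270.9 R 15.8 of 15.0 z 91.1
clamp 500 441.1 -89.8 R 50.9 of 62 floor z 93.3
clamp 250 581.0 -91.4 R 44.6 of 53 floor z 93.3
2 [[-0.0, 0.96, 0.28, 598.64], [-1.0, -0.0, 0.0, 202.47], [0.0, -0.28, 0.96, 589.85], [0.0, 0.0, 0.0, 1.0]] 267.362061608504
cap 500 457.1 267.7 R 22.6 of 21.5 z 177.9
cap 250 458.0 140.0 R 19.9 of 19.0 z 143.2
cap 125 589.5 135.8 R 17.7 of 17.0 z 118.1
cap 50 432.1 483.8 R 270.8 of 15.0 z 91.6
clamp 500 441.1 -127.4 R 66.5 of 62 floor z 93.2
clamp 250 581.3 -122.5 R 57.0 of 53 floor z 93.3
clamp 125 446.5 -238.8 R 39.0 of 45.5 floor z 93.2
5.9583 [ 2.76008862e-01 -1.27656230e-01  1.56387984e+00  2.90070372e-05
  1.70539217e+00  1.84671399e+00]
```

```bash
sed -i 's/&(P\[...,2\]>127)/\&(P[...,2]>127)\&(P[...,2]<142)/; s/&(P\[...,2\]>h+3-tol)/\&(P[...,2]>h+3-tol)\&(P[...,2]<h+10)/' h.py
python3 - <<'E'
from h import *
for i in range(3):
    print(i);f=dict(np.load(f"w{i}.npz"));caps(f);clamps(f)
E
```

```text
0
clamp 500 443.1 -128.9 R 65.4 of 62 floor z 93.0
clamp 250 582.7 -123.0 R 56.5 of 53 floor z 93.1
clamp 125 448.7 -268.9 R 49.2 of 45.5 floor z 93.1
clamp 50 588.2 -262.7 R 40.7 of 37.5 floor z 93.1
1
cap 500 457.0 267.9 R 22.0 of 21.5 z 178.0
cap 250 458.5 139.9 R 19.8 of 19.0 z 143.1
cap 125 589.7 135.9 R 18.1 of 17.0 z 118.1
cap 50 575.8 270.9 R 15.8 of 15.0 z 91.1
clamp 500 441.1 -89.8 R 50.9 of 62 floor z 93.3
clamp 250 581.0 -91.4 R 44.6 of 53 floor z 93.3
2
cap 500 457.1 267.7 R 22.6 of 21.5 z 177.9
cap 250 458.0 140.0 R 19.9 of 19.0 z 143.2
cap 125 589.5 135.8 R 17.7 of 17.0 z 118.1
cap 50 576.1 271.5 R 15.0 of 15.0 z 91.1
clamp 500 441.1 -127.4 R 66.5 of 62 floor z 93.2
clamp 250 581.3 -122.5 R 57.0 of 53 floor z 93.3
clamp 125 446.5 -238.8 R 39.0 of 45.5 floor z 93.2
```

View pics/w0.png

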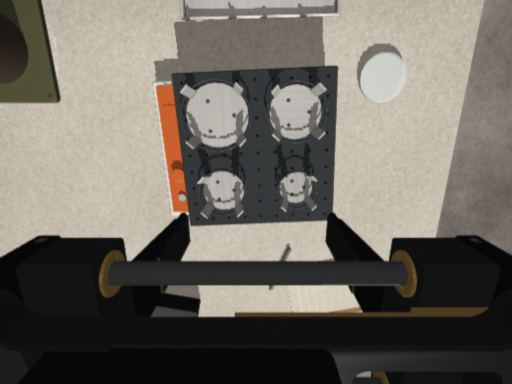

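All four clamps are visible at about (217,115), (295,111), (222,190) and (297,187). The wrist fits form a 140 mm square and the two yaws agree to about 0.5 mm. I'll do the largest flask first.

```bash
cat > job.py <<'E'
from bench import r
from h import *
F={"500":(457.0,267.8),"250":(458.3,140.0),"125":(589.6,135.9),"50":(575.9,271.1)}
C={"500":(443.0,-128.9),"250":(582.8,-123.0),"125":(448.8,-268.8),"50":(588.4,-262.8)}
H={"500":163,"250":128,"125":103,"50":76}  # cap middle above base
def do(k,top):
    g=3+H[k]-r.hold_point_z; d=H[k]-r.hold_point_z
    x,y=F[k];X,Y=C[k];zt=max(g+60,top+d)
    r.reach([x,y,max(g+60,330)],Q90);r.ungrasp()
    r.movel([x,y,g+15],feed=200);r.movel([x,y,g],feed=60)
    r.close_gripper(f_grip=15);s=r.get_state();print(k,"grip",s["gripper_width"],s["gripper_force"])
    r.movel([x,y,g+25],feed=80);r.movel([x,y,zt],feed=200)
    r.movel([X,Y,zt],feed=200);r.hold(.3)
    s=93+d
    print("hit1",r.movel([X,Y,s+50],feed=150),"hit2",r.movel([X,Y,s+6],feed=35,threshold=8),r.get_state()["ee_pos"]-np.array([X,Y,s]))
    if r.get_state()["ee_pos"][2]>s+9: print("HIGH CONTACT");return False
    t=r.movel([X,Y,s-3],feed=8,threshold=3);q=r.get_state()
    print("touch",t,"dz",round(q["ee_pos"][2]-s,2),"F",np.round(q["ft_force"],1),"w",q["gripper_width"],"t",q["time"])
    return True
def let_go(k):
    X,Y=C[k];z=r.get_state()["ee_pos"][2]
    r.ungrasp();r.hold(.2);r.movel([X,Y,z+15],feed=60);r.movel([X,Y,max(z+60,390)],feed=200)
E
python3 - <<'E'
from job import *
do("500",160)
f=r.grab_frame("side");cv2.imwrite("pics/s1.png",f["image"][:,:,::-1])
E
```

```text
500 grip 42.651973214065066 15.000105500221252
hit1 False hit2 False [ 0.16172635 -0.06616351  6.33157821]
touch True dz -0.11 F [-0.4  0.7  4.1] w 42.89961629258985 t 15.8667
```

View pics/s1.png

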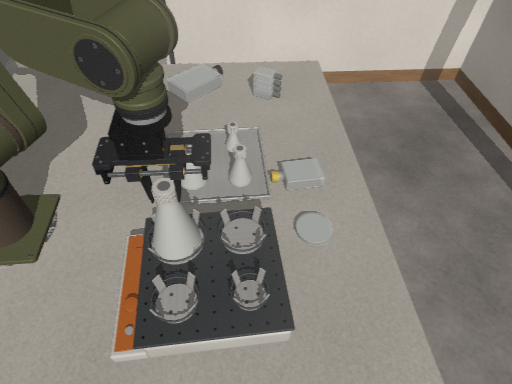

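The 500 flask is on the clamp floor, with contact at the expected height to 0.1 mm and the cap at (165,185). I'll release it and carry on with the 250.

```bash
python3 - <<'E'
from job import *
let_go("500")
if do("250",170): let_go("250")
r.reach([516,-20,420],Q90);f=r.grab_frame("side");cv2.imwrite("pics/s2.png",f["image"][:,:,::-1])
w=r.grab_frame("wrist");caps(w)
E
```

```text
250 grip 37.35051310343809 15.000070184469223
hit1 False hit2 False [ 0.19957812 -0.07482733  6.39200434]
touch True dz -0.01 F [-1.4 -0.2  3.7] w 37.638643667152714 t 27.9083
cap 125 589.8 134.2 R 17.8 of 17.0 z 118.0
```

View pics/s2.png

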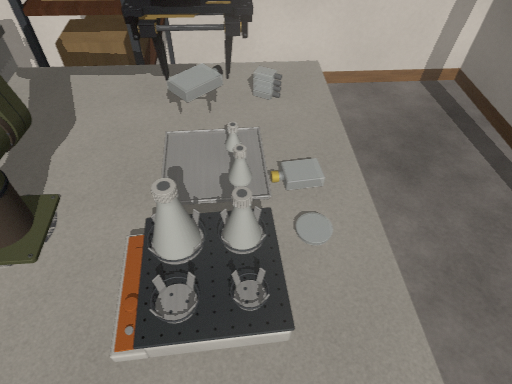

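The 500 flask (base about (176,245)) and the 250 (base about (242,235)) stand upright in their clamps. Now the other two.

```bash
python3 - <<'E'
from job import *
if do("125",290):
    let_go("125")
    if do("50",260): let_go("50")
r.reach([516,60,420],Q90)
for n in("side","top"):
    f=r.grab_frame(n);cv2.imwrite(f"pics/{n}3.png",f["image"][:,:,::-1])
print(r.get_state()["time"])
E
```

```text
125 grip 33.40695609045272 14.99994769692421
hit1 False hit2 False [ 0.17208349 -0.13618831  6.35237369]
touch True dz -0.15 F [ 0.1 -0.1  4.3] w 33.207206965934695 t 42.825
50 grip 29.504119619788522 14.999985247850418
hit1 False hit2 False [ 0.18891823 -0.08174597  6.39382292]
touch True dz -0.08 F [ 0.5 -0.1  3.7] w 29.26290776751703 t 58.7917
63.2167
```

View pics/side3.png

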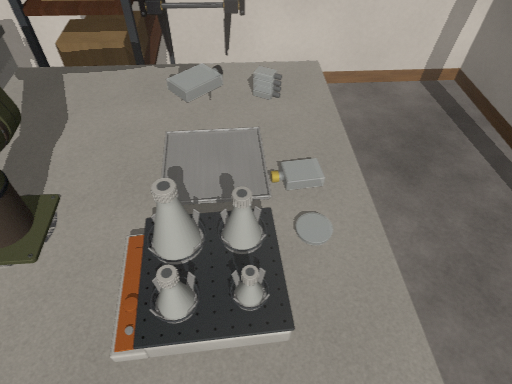

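All four flasks stand upright in their own clamps: 500 at (176,235), 250 at (242,225), 125 at (175,295) and 50 at (250,288). The tray is empty and the bystanders haven't moved.

```bash
python3 -c "
from bench import r
print(r.job_done())"
```

```text
the job is handed in; nothing more can be done
None
```

All four flasks were set down on the floors of their matching clamps and stand upright, the other vessels were left where they were, and the job was handed in at about 63 s; no verdict was returned.

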